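# Scan and seat a keyed digestion vessel in its drive hub

## Task

Take the yellow-capped vessel out of the rack and hold it upright, without letting go, with its red patch squarely facing the code reader's window about 5 cm away and level with it, for about a second so it is read. Then push its keyed shaft into the hub on the yellow drive unit, turning it until the key slips into the slot, and keep pushing down against the spring until the vessel's underside sits fully home on the hub. Finish while still gripping it and holding it pressed home (the spring lifts it otherwise); leave the other two vessels where they are.

Things in the scene. Friction and masses are not known exactly. Their poses are not given: they have to be found in the camera images.
- vessel_center (a point): centre of the body of the yellow-capped sample vessel (the one to handle): upright white cylinder 44 mm across, 70 mm high with its cap, 0.2-0.26 kg; the point is on its axis, 35 mm above its underside. z up its axis, x out through its red side patch (a red stripe on the cap points there too). Starts in one of the rack's holes, patch turned to the robot's left (+y) within 1.2 rad
- patch (a point): centre of the red patch on the side of the yellow-capped vessel, 22 mm from its axis, at the height of vessel_center
- shoulder (a point): centre of the vessel body's flat underside (shoulder), 35 mm below vessel_center, same axes. From it a steel shaft 20 mm across reaches 34 mm down. A key 6 mm wide stands out 5 mm from the shaft right below the red patch (along x), from the shoulder to 24 mm below it; the last 10 mm of shaft are plain round, with a 3 mm chamfer
- rack: fixed aluminium block 310 x 75 x 50 mm high, origin under its centre; three round 35 mm holes in line along its x axis, 105 mm apart. The vessels' shoulders rest on its top, 50 mm above the table, their shafts hanging inside with about 2 mm of play
- window (a point): centre of the window of the code reader, a fixed grey block 60 x 85 x 160 mm high on a dark foot 90 x 110 x 12 mm; the window is 125 mm above the table; a red line along the top of the block ends above the window. x points straight out of the window, z up
- hub_mouth (a point): centre of the top face of the aluminium hub, 97 mm above the table; hub 55 mm across, 42 mm high, fixed on the yellow drive unit (180 x 160 x 55 mm high). z up, x along the unit (black line on its plate). Bore 22.4 mm across with one slot, 9 mm wide, through its wall, pointing within 0.45 rad of this x: that angle is not reported (red tile at the slot's foot)
- spring_pad (a joint): press depth of the spring pad in the bore, m: 0 free, 0.010 with the vessel fully home (shoulder on the hub's face). Met by the shaft when the shoulder is 10 mm above the face; pushes up 3.5 N, 8.5 N at home, and lifts the vessel unless held down. A key off the slot by over 0.1 rad rests on the face, shoulder 24 mm up; turned under light push it drops in
- blue_vessel_center (a point): blue-capped vessel with a black patch in the rack, same shape as the yellow-capped one; point at the middle of its white-and-blue body. Bystander, leave alone
- green_vessel_center (a point): green-capped vessel with a black patch in the rack, same shape. Bystander, leave alone
Things that resemble listed ones, but are neither listed nor needed, are in the scene too. Leave any pink look-alike of the part that bears vessel_center alone.

How it is judged:
By the outcome, as a careful person would: the job done as asked, in the order asked, and still so for the second after the job is handed in, while the arm keeps its last pose, push and grip.
It also fails if it takes over 61 s, if anything falls off the work surface, if the arm or the gripper's body presses on something with over 40 N, if the wrist force passes 120 N, or if a joint passes its speed limit or range.

## Robot

A 7-joint arm with a two-finger parallel gripper is mounted at the origin on the work surface. World frame = base frame: x ahead of the robot, y to its left, z up, the work surface at z = 0. Lengths are in m, angles in degrees, forces in N, time in s.
With the tool pointing down it reaches from about 0.425 to 0.875 m from the base axis. Payload 4.7 kg.
Tool frame: the origin (TCP) lies between the finger pads; the fingertips stand env.finger_overhang ahead of it and the grasp point (between the pads) lies 5 mm behind it (env.finger_overhang is the distance from the TCP to the fingertips, in m); z points along the fingers, y is the line along which they close (so a half turn about z gives the same grasp; the last joint's range is limited). The gripper opens to 87 mm and grips with 3 to 60 N. Pads are 19 mm wide; open, the fingers measure 117 mm over their backs; the gripper's body (75 mm by 190 mm) begins 51 mm behind the grasp point.
Start: joints at [-69.036, 18.392, -4.016, 83.108, 1.295, 78.541, -3.26], TCP at [0.224, 0.61, 0.237] pointing down, gripper open.
Joint ranges: [-163.93, 163.93], [-17.29, 119.83], [-79.2, 71.16], [3.27, 140.29], [-89.18, 269.18], [5.43, 117.66], [-154.24, 154.24]. Speed limits (degrees/s): [147.25, 147.25, 180, 180, 180, 180, 180].

## Interface

Orientations are given as [roll, pitch, yaw] about the fixed x, y, z axes, in that order (R = Rz(yaw) Ry(pitch) Rx(roll)).
In Python, from cell import telemetry, eyes, env, models gives the robot as it stands. The module is installed in compiled form; this text tells all that it offers.
- The arm moves only by the tool drive_tool, never from a script. Its arguments are lists of equal length, an entry for each row: "angular": the turn, a rotation vector about the tool's x, y, z in rad, a list of three; "delta_pos": the shift along the tool's x, y, z in cm, a list of three; "gripper": the finger opening in cm, from 0 to 8.7. A call has 1 to 20 rows; each row shifts and turns the commanded pose from where the row before left it, along the tool's axes as they then stand; what a row does not reach is not made up. A row lasts 1/10 s, in which the tool goes at most 50 mm and 8.59 degrees, less where a joint would pass 70% of its speed; a pose out of reach is approached as far as the arm can. A call with a gripper value outside its range is refused whole. The fingers move at their own pace and stop on an object; "squeeze" is the grip in N (left out, the last holds). Time passes only in rows, so rows that do not move let the fingers close. It gives the time, the measured TCP pose, the force, the opening and the grip force at its end, in the units of the state.
- telemetry.get_obs(): the state, without advancing time (a new reading comes with each control period).
- eyes.read_camera(name): name is "scene" or "top" or "wrist"; returns a dict with "pixels" (400x640x3 uint8, red, green, blue), "mtx" (3x3 intrinsics, pixels), "D" ([k1, k2, p1, p2, k3] as OpenCV has them; the pictures are not rectified), "origin" and "orientation" of the camera in the world. Camera axes: x right, y down, z forward; pixel columns grow to the right and rows downward; lengths in m; the calibration is good to about 2 mm. A picture is of the moment at which its call begins. There is no depth.
- env.sign_off(): hands the job in; it is judged then, once.
Trained networks look in a picture, given as the dict that the camera call returned (one of the last four; its "shot" number tells which), for a name from the list of things; names that differ only in an ending like _2 or _b are one class to them, and where a whole thing is asked for, a point or a joint stands for the part that bears it (a point fixed in the world has none). Each returns a list of dicts, best first, with "p" (0 to 1); they miss things now and then, are a little off and sometimes report something else, mostly with a low value. They report only what shows in the picture. A call takes as long as a camera call. They do not tell look-alikes from the thing itself.
- models.search_frame(picture, target): "centre" ([column, row] in pixels, amid what is visible of it).
- models.cut_out(picture, target): "pixels" (400x640 bool, what is visible of it) and "centre" ([column, row] in pixels, amid what is visible of it).
The state is a dict: "time_s": time; "qpos": joint angles; "joint_velocities": joint speeds; "effort": joint torques, N m; "tool_pos": TCP position; "tool_rot": TCP orientation; "force": force on the tool from outside, world axes, zero at the start; "wrist_torque": the same for the moment, N m; "grip_width": finger opening in m; "grasp_force": force on a finger pad.
Only numpy, scipy, OpenCV 4.12 (cv2) and the standard library are available. Lean on these libraries where they do the work, as an engineer would, in place of code of your own. Each camera call takes 0.05 s, during which the arm holds its last target. There are 200 camera calls.

## Working session

There is one attempt and no reset: what is moved stays moved. The work goes in short steps, Python scripts to look and compute and a tool call to move; the robot and the scene stay as the last step left them, time stands still between calls to the robot, and variables do not carry over. Pictures are saved under pics/ and viewed, at most 10 in all, crops included, and the job is handed in when it is done.

Besides the shell and the picture viewer there is one more tool, called as name(argument=value, ...) on one line, values as JSON. drive_tool: Moves the arm, as the interface text tells. Its arguments: {"type":"object","properties":{"angular":{"type":"array","items":{"type":"array","items":{"type":"number"}}},"delta_pos":{"type":"array","items":{"type":"array","items":{"type":"number"}}},"gripper":{"type":"array","items":{"type":"number"}},"squeeze":{"type":"number"}},"required":["angular","delta_pos","gripper"]}

```bash
mkdir -p pics; cat > h.py <<'E'
import numpy as np, cv2
from cell import telemetry, eyes, env, models
from scipy.spatial.transform import Rotation as R
def rot(o):
    o=np.array(o,float)
    if o.shape==(3,3): return o
    if o.size==4: return R.from_quat(o).as_matrix()
    return R.from_euler('xyz',o,degrees=True).as_matrix()
def ray(p,uv):
    n=cv2.undistortPoints(np.array([[uv]],float),np.array(p['mtx']),np.array(p['D'],float))[0,0]
    return np.array(p['origin']),rot(p['orientation'])@np.array([n[0],n[1],1])
def atz(p,uv,z):
    o,d=ray(p,uv); return o+d*(z-o[2])/d[2]
def proj(p,X):
    Rm=rot(p['orientation']); rv=cv2.Rodrigues(Rm.T)[0]; t=-Rm.T@np.array(p['origin'])
    return cv2.projectPoints(np.atleast_2d(np.array(X,float)),rv,t,np.array(p['mtx']),np.array(p['D'],float))[0][:,0]
def save(p,n): cv2.imwrite('pics/'+n,p['pixels'][:,:,::-1])
E
python3 - <<'E'
from h import *
np.set_printoptions(precision=3,suppress=True)
print(telemetry.get_obs(),env.finger_overhang)
Z=dict(vessel_center=.085,patch=.085,rack=.05,window=.125,hub_mouth=.097,blue_vessel_center=.085,green_vessel_center=.085)
for c in ['top','scene']:
    p=eyes.read_camera(c); save(p,c+'0.png'); print(c,p['origin'],p['orientation'])
    for k in Z:
        for r in models.search_frame(p,k)[:3]: print(k,round(r['p'],2),np.array(r['centre']),atz(p,r['centre'],Z[k]))
E
```

```text
{'time_s': 0.0, 'qpos': array([-69.035,  18.44 ,  -4.016,  83.173,   1.295,  78.542,  -3.262]), 'joint_velocities': array([ 0.021,  0.003,  0.028, -0.013,  0.007,  0.006,  0.103]), 'effort': array([ -0.002, -49.128,  -0.405, -31.254,  -0.064,   0.043,   0.   ]), 'tool_pos': array([0.224, 0.61 , 0.235]), 'tool_rot': array([-179.89 ,    0.005,  159.843]), 'force': array([ 0.055, -0.019, -0.201]), 'wrist_torque': array([ 0.007,  0.008, -0.023]), 'grasp_force': 0.0, 'grip_width': 0.08689643907746242} 0.014
top [0.3   0.049 1.383] [-172.059   -1.304  -88.659]
vessel_center 0.89 [392.6 200.1] [ 0.485 -0.184  0.085]
vessel_center 0.79 [440.1 197.2] [ 0.496 -0.311  0.085]
patch 0.83 [437.  196.8] [ 0.497 -0.303  0.085]
patch 0.72 [391.7 196.2] [ 0.495 -0.182  0.085]
rack 0.96 [430.3 211.3] [ 0.462 -0.293  0.05 ]
rack 0.44 [433.7 238.8] [ 0.389 -0.302  0.05 ]
window 0.56 [171.5 183.3] [0.507 0.383 0.125]
hub_mouth 0.65 [293.4 167. ] [0.563 0.076 0.097]
blue_vessel_center 0.77 [446.  160.4] [ 0.595 -0.329  0.085]
green_vessel_center 0.55 [433.1 234.9] [ 0.396 -0.291  0.085]
scene [1.055 0.466 0.87 ] [-137.98     0.856  127.508]
vessel_center 0.71 [265.3 156.5] [ 0.507 -0.17   0.085]
vessel_center 0.57 [231.6 131.6] [ 0.49  -0.31   0.085]
patch 0.6 [264.7 157.8] [ 0.511 -0.168  0.085]
patch 0.56 [230.1 133.1] [ 0.497 -0.308  0.085]
rack 0.56 [228.2 157.6] [ 0.544 -0.275  0.05 ]
window 0.87 [469.2 280.8] [0.554 0.406 0.125]
hub_mouth 0.7 [324.2 247.7] [0.644 0.127 0.097]
blue_vessel_center 0.96 [194.6 153.4] [ 0.607 -0.325  0.085]
green_vessel_center 0.88 [259.5 113.4] [ 0.388 -0.303  0.085]
```

```bash
python3 - <<'E'
import cv2
a=cv2.imread('pics/top0.png'); cv2.imwrite('pics/top0c.png',cv2.resize(a[100:300,130:530],None,fx=2,fy=2,interpolation=cv2.INTER_CUBIC))
E
```

```text
(no output)
```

View pics/top0c.png

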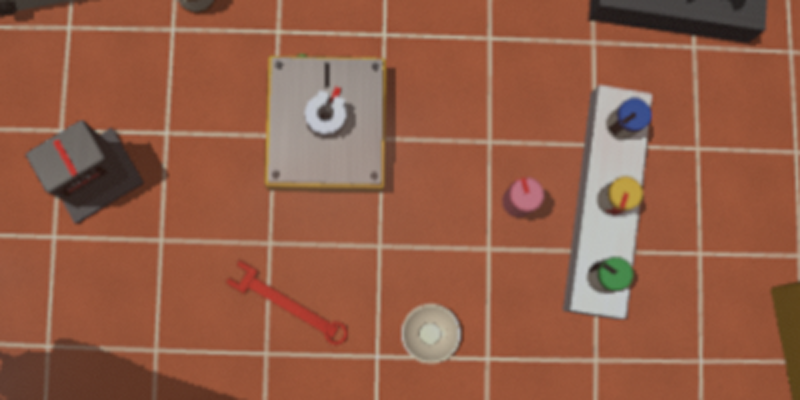

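View pics/scene0.png

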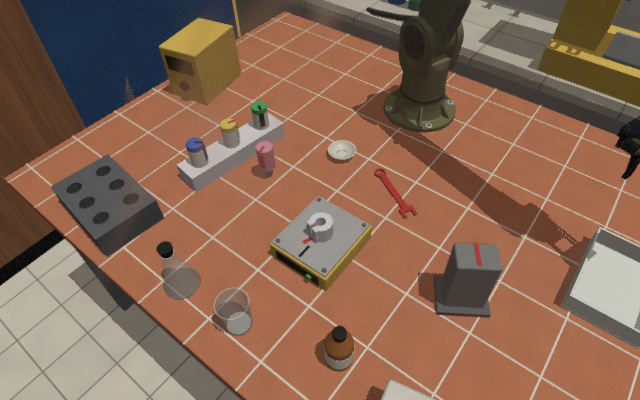

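The top view (crop is 2x, offset 130,100) shows the rack on the right. The yellow cap is at (625,194) with its stripe pointing down-left. The pink look-alike stands alone at (527,195). The hub is at (326,113), with the red slot tile up-right of it. The reader is at (70,160), with its red line ending lower-right, which is also where the window faces in the scene view. I'll move over the hub for a close look with the wrist camera.

drive_tool(angular=[[0, 0, 0], [0, 0, 0], [0, 0, 0], [0, 0, 0], [0, 0, 0], [0, 0, 0], [0, 0, 0], [0, 0, 0], [0, 0, 0], [0, 0, 0], [0, 0, 0], [0, 0, 0], [0, 0, 0], [0, 0, 0], [0, 0, 0], [0, 0, 0], [0, 0, 0]], delta_pos=[[-2.7, -2.3, -1], [-2.7, -2.3, -1], [-2.7, -2.3, -1], [-2.7, -2.3, -1], [-2.7, -2.3, -1], [-2.7, -2.3, -1], [-2.7, -2.3, -1], [-2.7, -2.3, -1], [-2.7, -2.3, -1], [-2.7, -2.3, -1], [-2.7, -2.3, -1], [-2.7, -2.3, -1], [-2.7, -2.3, -1], [-2.7, -2.3, -1], [-2.7, -2.3, -1], [-2.7, -2.3, -1], [0, 0, 0]], gripper=[8.7, 8.7, 8.7, 8.7, 8.7, 8.7, 8.7, 8.7, 8.7, 8.7, 8.7, 8.7, 8.7, 8.7, 8.7, 8.7, 8.7])

```text
time_s: 2.5
tool_pos: [0.5052, 0.1098, 0.3984]
tool_rot: [180.0, 0.2, 159.3]
force: [0.3, 0.3, 0.6]
grip_width: 0.0869
grasp_force: 0.0
```

```bash
cat > w.py <<'E'
from h import *
import sys
np.set_printoptions(precision=3,suppress=True)
s=telemetry.get_obs(); print(s['time_s'],s['tool_pos'],s['tool_rot'],s['qpos'],s['force'])
p=eyes.read_camera('wrist'); save(p,sys.argv[1]); import pickle; pickle.dump(p,open('pics/'+sys.argv[1]+'.pkl','wb'))
T=rot(s['tool_rot']); print('cam in tool',T.T@(np.array(p['origin'])-s['tool_pos'])); print(T.T@rot(p['orientation']))
Z=dict(vessel_center=.085,patch=.085,window=.125,hub_mouth=.097)
for k in Z:
    for r in models.search_frame(p,k)[:3]: print(k,round(r['p'],2),np.array(r['centre']),atz(p,r['centre'],Z[k]))
E
python3 w.py w1.png
```

```text
2.5 [0.505 0.11  0.398] [179.989   0.236 159.287] [-38.119  -0.379  22.813  86.351   0.277  93.801  54.   ] [0.311 0.267 0.649]
cam in tool [ 0.073 -0.001 -0.148]
[[-0.001 -0.963 -0.269]
 [ 1.    -0.    -0.001]
 [ 0.001 -0.269  0.963]]
vessel_center 0.78 [156.5 214.1] [ 0.489 -0.172  0.085]
patch 0.83 [157.2 216.3] [ 0.493 -0.173  0.085]
patch 0.34 [318.9 217.2] [0.59  0.079 0.085]
window 0.9 [500.2 101.1] [0.507 0.378 0.125]
hub_mouth 0.63 [319.6 199.3] [0.558 0.092 0.097]
```

View pics/w1.png

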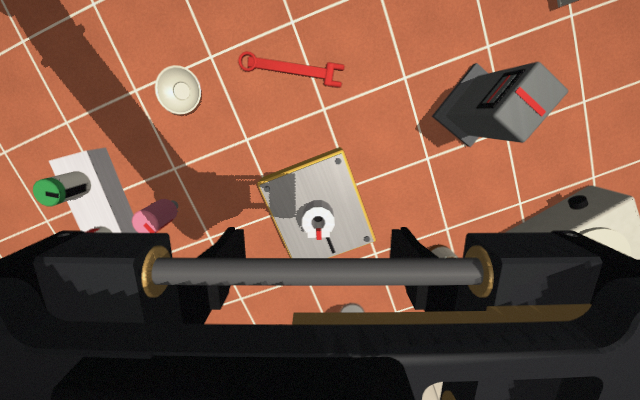

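The wrist view shows the hub ring at about (318,222), with the slot tile just below it at (319,235). The reader window is the dark rectangle at (500,90), and the red line on the block's top runs from (517,90) to (543,114). Now I'll take finer measurements and view a zoomed crop.

```bash
python3 - <<'E'
from h import *
import pickle
np.set_printoptions(precision=4,suppress=True)
p=pickle.load(open('pics/w1.png.pkl','rb')); im=p['pixels']; hsv=cv2.cvtColor(im,cv2.COLOR_RGB2HSV)
def blob(m,x0,x1,y0,y1):
    q=np.zeros_like(m); q[y0:y1,x0:x1]=m[y0:y1,x0:x1]; ys,xs=np.nonzero(q); return np.c_[xs,ys]
red=((hsv[...,0]<4)|(hsv[...,0]>176))&(hsv[...,1]>190)&(hsv[...,2]>90)
b=blob(red,505,555,80,120); P=np.array([atz(p,u,.16) for u in b]); c=P.mean(0); v=np.linalg.svd(P-c)[2][0]; t=(P-c)@v
print('line',len(b),c,np.degrees(np.arctan2(v[1],v[0])),c+v*t.min(),c+v*t.max())
b=blob(red,300,340,225,245); print('tile',len(b),b.mean(0),atz(p,b.mean(0),.055),atz(p,b.mean(0),.097))
dk=hsv[...,2]<60
w=(im.min(2)>200).astype(np.uint8); b=blob(w>0,290,350,195,240); print('ring',len(b))
e=cv2.fitEllipse(cv2.convexHull(b.astype(np.int32))); print(e,atz(p,e[0],.097))
# window corner candidates
k=blob(dk,465,530,65,115); print('dark',len(k),cv2.minAreaRect(k.astype(np.int32)))
A=cv2.resize(im[185:265,270:370],None,fx=5,fy=5,interpolation=cv2.INTER_CUBIC)[:400,:400]
A=cv2.resize(im[190:260,280:350],(390,390),interpolation=cv2.INTER_CUBIC)
B=cv2.resize(im[50:150,430:530+40],(546,390),interpolation=cv2.INTER_CUBIC)[:, :400]
B=cv2.resize(im[50:150,470:570],(390,390),interpolation=cv2.INTER_CUBIC)
cv2.imwrite('pics/z1.png',np.hstack([A,B])[:,:,::-1])
E
```

```text
line 5 [0.5312 0.4043 0.16  ] 78.62417320883159 [0.5305 0.4006 0.16  ] [0.5318 0.4072 0.16  ]
tile 29 [318.0345 233.6552] [0.6282 0.0633 0.055 ] [0.6118 0.0695 0.097 ]
ring 594
((317.8796691894531, 223.167724609375), (32.413700103759766, 33.08660888671875), 47.67091369628906) [0.5946 0.0757 0.097 ]
dark 1868 ((497.0, 89.5), (49.0, 64.0), 90.0)
```

View pics/z1.png

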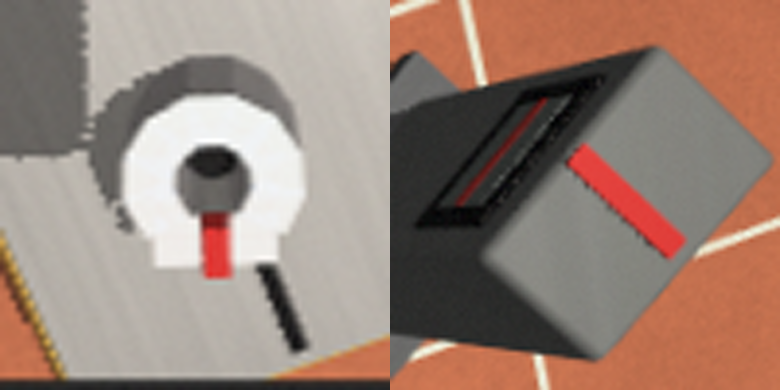

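The zoom (hub on the left, reader on the right) shows the slot running straight down from the ring centre at (213,186). The reader's top-face corners are at (655,47), (772,158), (597,358) and (483,257). The window frame is centred near (512,157), on the side where the red line ends.

```bash
python3 - <<'E'
from h import *
import pickle
np.set_printoptions(precision=4,suppress=True)
p=pickle.load(open('pics/w1.png.pkl','rb'))
L=lambda x,y:(280+x/5.571-.4,190+y/5.571-.4)
Rr=lambda x,y:(470+(x-390)/3.9-.4,50+y/3.9-.4)
h=atz(p,L(213.5,186.5),.097); print('hub',h)
ang=lambda a,b:np.degrees(np.arctan2(*(b-a)[[1,0]]))
print('slot top',ang(h,atz(p,L(216.5,268),.097)),'tile',ang(atz(p,L(216,213),.056),atz(p,L(217,276),.056)), 'center->tile',ang(h,atz(p,L(217,276),.056)), 'unit x',ang(atz(p,L(263,266),.056),atz(p,L(300,350),.056)))
C=[atz(p,Rr(*c),.16) for c in [(655,47),(772,158),(597,358),(483,257)]]
for i in range(4): print(C[i],np.linalg.norm(C[i]-C[i-3]),ang(C[i],C[i-3]))
print('line',ang(atz(p,Rr(675,248),.16),atz(p,Rr(580,152),.16)),atz(p,Rr(580,152),.16))
print('win',atz(p,Rr(512,157),.125))
t=eyes.read_camera('top'); save(t,'top1.png')
print('top hub px',proj(t,h), 'yellow cap', atz(t,(442.5,197),.12))
im=t['pixels']; hsv=cv2.cvtColor(im,cv2.COLOR_RGB2HSV)
ym=(hsv[...,0]>18)&(hsv[...,0]<32)&(hsv[...,1]>120)&(hsv[...,2]>90); ym[:, :425]=0;ym[:,460:]=0;ym[:180]=0;ym[220:]=0
ys,xs=np.nonzero(ym);print(len(xs),xs.min(),xs.max(),ys.min(),ys.max(),atz(t,((xs.min()+xs.max())/2,(ys.min()+ys.max())/2),.12))
E
```

```text
hub [0.5945 0.0758 0.097 ]
slot top -18.72517230081355 tile -19.830101675537932 center->tile -19.218319829603644 unit x 1.8711933197900148
[0.4708 0.4123 0.16  ] 0.056281942242395404 33.982407107692055
[0.5175 0.4438 0.16  ] 0.08100772596335007 -57.20029755356927
[0.5614 0.3757 0.16  ] 0.05504803242225572 -146.69499775411748
[0.5153 0.3455 0.16  ] 0.0803408271598457 123.67268572062494
line -148.68645010637394 [0.4939 0.3828 0.16  ]
win [0.4925 0.3817 0.125 ]
top hub px [[293.7109 154.9682]] yellow cap [ 0.4914 -0.3076  0.12  ]
182 434 450 189 204 [ 0.4926 -0.3063  0.12  ]
```

drive_tool(angular=[[0, 0, 0], [0, 0, 0], [0, 0, 0], [0, 0, 0], [0, 0, 0], [0, 0, 0], [0, 0, 0], [0, 0, 0], [0, 0, 0], [0, 0, 0], [0, 0, 0], [0, 0, 0], [0, 0, 0.14], [0, 0, 0.14], [0, 0, 0.14], [0, 0, 0.14], [0, 0, 0.14], [0, 0, 0.14], [0, 0, 0.14], [0, 0, 0.14]], delta_pos=[[-1.1, -3.3, 1.1], [-1.1, -3.3, 1.1], [-1.1, -3.3, 1.1], [-1.1, -3.3, 1.1], [-1.1, -3.3, 1.1], [-1.1, -3.3, 1.1], [-1.1, -3.3, 1.1], [-1.1, -3.3, 1.1], [-1.1, -3.3, 1.1], [-1.1, -3.3, 1.1], [-1.1, -3.3, 1.1], [-1.1, -3.3, 1.1], [0, 0, 0], [0, 0, 0], [0, 0, 0], [0, 0, 0], [0, 0, 0], [0, 0, 0], [0, 0, 0], [0, 0, 0]], gripper=[8.7, 8.7, 8.7, 8.7, 8.7, 8.7, 8.7, 8.7, 8.7, 8.7, 8.7, 8.7, 8.7, 8.7, 8.7, 8.7, 8.7, 8.7, 8.7, 8.7])

```text
time_s: 4.8
tool_pos: [0.4907, -0.2999, 0.2642]
tool_rot: [-180.0, -0.1, 95.5]
force: [0.1, 1.2, -0.5]
grip_width: 0.087
grasp_force: 0.0
```

drive_tool(angular=[[0, 0, 0.14], [0, 0, 0.14], [0, 0, 0.14], [0, 0, 0.14], [0, 0, 0.14], [0, 0, 0.14], [0, 0, 0.14], [0, 0, 0.14], [0, 0, 0.14], [0, 0, 0.14], [0, 0, 0.14], [0, 0, 0.14], [0, 0, 0.14], [0, 0, 0.14], [0, 0, 0.14], [0, 0, 0.12], [0, 0, 0]], delta_pos=[[0, 0, 0], [0, 0, 0], [0, 0, 0], [0, 0, 0], [0, 0, 0], [0, 0, 0], [0, 0, 0], [0, 0, 0], [0, 0, 0], [0, 0, 0], [0, 0, 0], [0, 0, 0], [0, 0, 0], [0, 0, 0], [0, 0, 0], [0, 0, 0], [0, 0, 0]], gripper=[8.7, 8.7, 8.7, 8.7, 8.7, 8.7, 8.7, 8.7, 8.7, 8.7, 8.7, 8.7, 8.7, 8.7, 8.7, 8.7, 8.7])

```text
time_s: 6.5
tool_pos: [0.4907, -0.3001, 0.2642]
tool_rot: [-180.0, 0.0, -31.4]
force: [0.3, 0.5, -0.7]
grip_width: 0.087
grasp_force: 0.0
```

```bash
python3 w.py w2.png
```

```text
6.5 [ 0.491 -0.3    0.264] [-179.972    0.042  -31.424] [-28.537  16.478  69.261  93.568 -15.608  80.844 -78.951] [ 0.338  0.465 -0.715]
cam in tool [ 0.074  0.001 -0.148]
[[-0.001 -0.964 -0.267]
 [ 1.    -0.001  0.   ]
 [-0.001 -0.267  0.964]]
vessel_center 0.7 [322.1 178.4] [ 0.493 -0.309  0.085]
vessel_center 0.66 [242.5 218.9] [ 0.501 -0.204  0.085]
patch 0.93 [324.9 178.2] [ 0.492 -0.312  0.085]
patch 0.67 [242.6 222.1] [ 0.497 -0.202  0.085]
hub_mouth 0.58 [ 52.3 209.9] [ 0.627 -0.025  0.097]
```

View pics/w2.png

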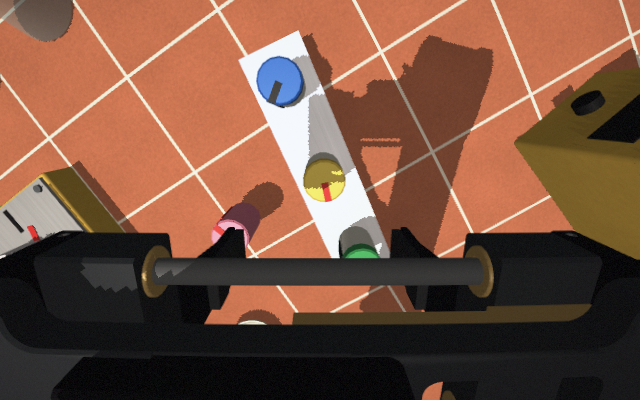

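The yellow cap is at about (324,180), and its red stripe points down, toward (327,200). That is nearly straight along -x of the tool.

```bash
python3 - <<'E'
from h import *
import pickle
np.set_printoptions(precision=4,suppress=True)
p=pickle.load(open('pics/w2.png.pkl','rb')); hsv=cv2.cvtColor(p['pixels'],cv2.COLOR_RGB2HSV)
H,S,V=cv2.split(hsv)
m=((H>20)&(H<35)&(S>90)); m[:140]=0;m[215:]=0;m[:,:290]=0;m[:,360:]=0
ys,xs=np.nonzero(m); b=np.c_[xs,ys].astype(np.int32)
e=cv2.fitEllipse(cv2.convexHull(b)); c=atz(p,e[0],.12); print(len(b),e,c)
r=((H<6)|(H>174))&(S>150); r[:165]=0;r[205:]=0;r[:,:305]=0;r[:,350:]=0
ys,xs=np.nonzero(r); q=np.c_[xs,ys]; P=np.array([atz(p,u,.12) for u in q]); print(len(q),q.min(0),q.max(0),q.mean(0))
d=P.mean(0)-c; v=np.linalg.svd(P-P.mean(0))[2][0]
print('dir',np.degrees(np.arctan2(d[1],d[0])),np.degrees(np.arctan2(v[1],v[0])))
print('dia',2*np.sqrt(e[1][0]*e[1][1])/2/p['mtx'][0][0]*np.linalg.norm(c-p['origin']))
s=telemetry.get_obs();T=rot(s['tool_rot']);print('in tool cm',100*T.T@(np.array([c[0],c[1],.0])-s['tool_pos']))
E
```

```text
1284 ((323.6842041015625, 179.59588623046875), (41.43198013305664, 43.672054290771484), 178.944580078125) [ 0.4979 -0.3133  0.12  ]
104 [322 183] [330 201] [325.9904 191.7019]
dir 159.44540022025112 160.9624900409346
dia 0.04299822208733095
in tool cm [ 1.2854  0.6601 26.4447]
```

drive_tool(angular=[[0, 0, 0], [0, 0, 0], [0, 0, 0], [0, 0, 0], [0, 0, -0.09], [0, 0, -0.09], [0, 0, 0]], delta_pos=[[0.3, 0.16, 2], [0.3, 0.16, 2], [0.3, 0.16, 2], [0.3, 0.16, 2], [0, 0, 0], [0, 0, 0], [0, 0, 0]], gripper=[8.7, 8.7, 8.7, 8.7, 8.7, 8.7, 8.7])

```text
time_s: 7.45
tool_pos: [0.4971, -0.313, 0.1844]
tool_rot: [-180.0, 0.0, -21.1]
force: [0.9, -0.1, 0.2]
grip_width: 0.0869
grasp_force: 0.0
```

```bash
python3 w.py w3.png; python3 - <<'E'
from h import *
import pickle
np.set_printoptions(precision=4,suppress=True)
p=pickle.load(open('pics/w3.png.pkl','rb')); hsv=cv2.cvtColor(p['pixels'],cv2.COLOR_RGB2HSV)
H,S,V=cv2.split(hsv)
m=((H>20)&(H<35)&(S>90)).astype(np.uint8)
n,l,st,ce=cv2.connectedComponentsWithStats(m); u=proj(p,[.498,-.313,.12])[0]; print(u)
i=min((i for i in range(1,n) if st[i,4]>300),key=lambda i:np.hypot(*(ce[i]-u))); ys,xs=np.nonzero(l==i); print(st[i])
e=cv2.fitEllipse(cv2.convexHull(np.c_[xs,ys].astype(np.int32))); c=atz(p,e[0],.12); print(e,c)
r=((H<6)|(H>174))&(S>150); yy,xx=np.indices(r.shape); r&=np.hypot(xx-e[0][0],yy-e[0][1])<e[1][0]/2
ys,xs=np.nonzero(r); P=np.array([atz(p,w,.12) for w in np.c_[xs,ys]]); d=P.mean(0)-c; v=np.linalg.svd(P-P.mean(0))[2][0]
print('dir',len(P),np.degrees(np.arctan2(d[1],d[0])),np.degrees(np.arctan2(v[1],v[0])))
print('dia',np.array(e[1])/p['mtx'][0][0]*np.linalg.norm(c-p['origin']))
s=telemetry.get_obs();T=rot(s['tool_rot']);print('in tool cm',100*T.T@(np.array([c[0],c[1],.0])-s['tool_pos']))
E
```

```text
7.45 [ 0.497 -0.313  0.184] [-179.981    0.007  -21.14 ] [-21.513  21.122  63.121  98.096 -19.657  72.997 -65.204] [ 0.881 -0.132  0.227]
cam in tool [ 0.074  0.001 -0.148]
[[-0.001 -0.964 -0.267]
 [ 1.    -0.001  0.001]
 [-0.001 -0.267  0.964]]
vessel_center 0.88 [200.1 236.7] [ 0.507 -0.204  0.085]
vessel_center 0.84 [315.9 210.7] [ 0.492 -0.311  0.085]
patch 0.88 [197. 238.] [ 0.506 -0.201  0.085]
patch 0.81 [315.6 210.4] [ 0.492 -0.311  0.085]
hub_mouth 0.65 [ 20.4 208. ] [ 0.59  -0.073  0.097]
hub_mouth 0.28 [316.1 212.8] [ 0.494 -0.312  0.097]
[315.2574 216.6079]
[ 288  187   56   57 2274]
((315.4297790527344, 215.61573791503906), (55.379737854003906, 57.763816833496094), 0.923446774482727) [ 0.4987 -0.3134  0.12  ]
dir 181 159.4619908917009 160.5669331847
dia [0.0421 0.0439]
in tool cm [ 0.1472 -0.0253 18.4669]
```

View pics/w3.png

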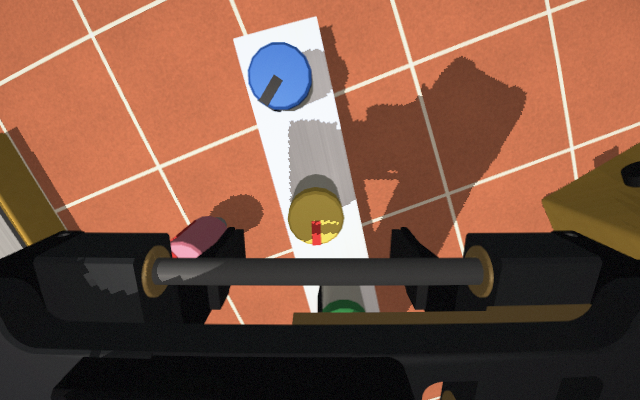

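drive_tool(angular=[[0, 0, 0], [0, 0, 0], [0, 0, 0], [0, 0, 0], [0, 0, 0], [0, 0, 0], [0, 0, 0], [0, 0, 0], [0, 0, 0], [0, 0, 0], [0, 0, 0], [0, 0, 0], [0, 0, 0], [0, 0, 0]], delta_pos=[[0.05, 0, 2.5], [0, 0, 2.5], [0, 0, 2.5], [0, 0, 1.5], [0, 0, 1], [0, 0, 0], [0, 0, 0], [0, 0, 0], [0, 0, 0], [0, 0, 0], [0, 0, 0], [0, 0, 0], [0, 0, 0], [0, 0, 0]], gripper=[8.7, 8.7, 8.7, 8.7, 8.7, 8.7, 3.5, 3.5, 3.5, 3.5, 3.5, 3.5, 3.5, 3.5], squeeze=45)

```text
time_s: 9.1
tool_pos: [0.4978, -0.313, 0.0847]
tool_rot: [-180.0, -0.0, -21.2]
force: [0.5, 2.0, 1.5]
grip_width: 0.0434
grasp_force: 45.0
```

drive_tool(angular=[[0, 0, 0], [0, 0, 0], [0, 0, 0], [0, 0, 0], [0, 0, 0], [0, 0, -0.14], [0, 0, -0.14], [0, 0, -0.14], [0, 0, -0.14], [0, 0, -0.14], [0, 0, -0.14], [0, 0, -0.14], [0, 0, -0.14], [0, 0, -0.14], [0, 0, -0.14], [0, 0, -0.14], [0, 0, -0.14], [0, 0, -0.14], [0, 0, -0.14], [0, 0, -0.14]], delta_pos=[[0, 0, -2], [0, 0, -3.2], [0, 0, -3.2], [0, 0, -3.2], [0, 0, -3.2], [0, 0, 0], [0, 0, 0], [0, 0, 0], [0, 0, 0], [0, 0, 0], [0, 0, 0], [0, 0, 0], [0, 0, 0], [0, 0, 0], [0, 0, 0], [0, 0, 0], [0, 0, 0], [0, 0, 0], [0, 0, 0], [0, 0, 0]], gripper=[3.5, 3.5, 3.5, 3.5, 3.5, 3.5, 3.5, 3.5, 3.5, 3.5, 3.5, 3.5, 3.5, 3.5, 3.5, 3.5, 3.5, 3.5, 3.5, 3.5])

```text
time_s: 11.1
tool_pos: [0.497, -0.3133, 0.2318]
tool_rot: [-179.9, -0.0, 99.4]
force: [0.2, -0.0, -1.9]
grip_width: 0.0433
grasp_force: 45.0
```

drive_tool(angular=[[0, 0, 0], [0, 0, 0], [0, 0, 0], [0, 0, 0], [0, 0, 0], [0, 0, 0], [0, 0, 0], [0, 0, 0], [0, 0, 0], [0, 0, 0], [0, 0, 0], [0, 0, 0], [0, 0, 0], [0, 0, 0], [0, 0, 0], [0, 0, 0], [0, 0, 0], [0, 0, 0]], delta_pos=[[2, 0.1, 0], [3.85, 0.25, 0], [3.85, 0.25, 0], [3.85, 0.25, 0], [3.85, 0.25, 0], [3.85, 0.25, 0], [3.85, 0.25, 0], [3.85, 0.25, 0], [3.85, 0.25, 0], [3.85, 0.25, 0], [3.85, 0.25, 0], [3.85, 0.25, 0], [3.85, 0.25, 0], [3.85, 0.25, 0], [3.85, 0.25, 0], [3.85, 0.25, 0], [3.85, 0.25, 0], [1.85, 0.15, 0]], gripper=[3.5, 3.5, 3.5, 3.5, 3.5, 3.5, 3.5, 3.5, 3.5, 3.5, 3.5, 3.5, 3.5, 3.5, 3.5, 3.5, 3.5, 3.5])

```text
time_s: 12.9
tool_pos: [0.4341, 0.3433, 0.2315]
tool_rot: [-179.9, -0.0, 99.3]
force: [-0.4, 0.4, -1.7]
grip_width: 0.0436
grasp_force: 45.0
```

drive_tool(angular=[[0, 0, -0.13], [0, 0, -0.13], [0, 0, -0.13], [0, 0, -0.13], [0, 0, -0.13], [0, 0, -0.13], [0, 0, -0.13], [0, 0, -0.13], [0, 0, -0.13], [0, 0, -0.13], [0, 0, -0.13], [0, 0, -0.13], [0, 0, -0.13], [0, 0, -0.13], [0, 0, -0.13], [0, 0, 0]], delta_pos=[[0, 0, 0], [0, 0, 0], [0, 0, 0], [0, 0, 0], [0, 0, 0], [0, 0, 0], [0, 0, 0], [0, 0, 0], [0, 0, 0], [0, 0, 0], [0, 0, 0], [0, 0, 0], [0, 0, 0], [0, 0, 0], [0, 0, 0], [0, 0, 0]], gripper=[3.5, 3.5, 3.5, 3.5, 3.5, 3.5, 3.5, 3.5, 3.5, 3.5, 3.5, 3.5, 3.5, 3.5, 3.5, 3.5])

```text
time_s: 14.5
tool_pos: [0.4362, 0.3385, 0.232]
tool_rot: [-180.0, -0.1, -149.2]
force: [-0.4, 0.1, -2.2]
grip_width: 0.0433
grasp_force: 45.0
```

```bash
python3 w.py w4.png
```

```text
14.5 [0.436 0.339 0.232] [-179.952   -0.06  -149.219] [-42.792   6.679   2.382  97.715  -0.247  75.679  80.417] [-0.424  0.058 -2.152]
cam in tool [ 0.074 -0.001 -0.148]
[[-0.001 -0.963 -0.268]
 [ 1.    -0.    -0.002]
 [ 0.001 -0.268  0.963]]
vessel_center 0.69 [316.5 251.8] [0.497 0.371 0.085]
patch 0.61 [318.5 252.4] [0.496 0.374 0.085]
patch 0.43 [356.8 219.3] [0.442 0.389 0.085]
window 0.98 [352.9 220.5] [0.436 0.374 0.125]
hub_mouth 0.64 [ 83.1 158.8] [0.525 0.121 0.097]
```

View pics/w4.png

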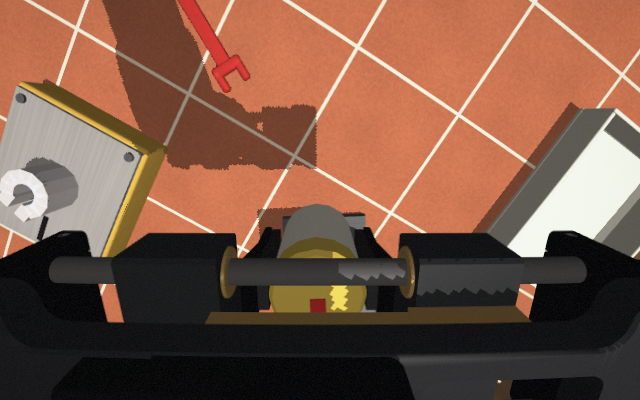

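The cap stripe is still aligned with the tool's -x, so the patch points at the reader. I'll lower to window height, correct the yaw, and hold.

drive_tool(angular=[[0, 0, -0.04], [0, 0, 0], [0, 0, 0], [0, 0, 0], [0, 0, 0], [0, 0, 0], [0, 0, 0], [0, 0, 0], [0, 0, 0], [0, 0, 0], [0, 0, 0], [0, 0, 0], [0, 0, 0], [0, 0, 0], [0, 0, 0], [0, 0, 0], [0, 0, 0], [0, 0, 0], [0, 0, 0], [0, 0, 0]], delta_pos=[[0.2, 0.4, 1.7], [0, 0, 3], [0, 0, 3], [0, 0, 2], [0, 0, 1], [0, 0, 0], [0, 0, 0], [0, 0, 0], [0, 0, 0], [0, 0, 0], [0, 0, 0], [0, 0, 0], [0, 0, 0], [0, 0, 0], [0, 0, 0], [0, 0, 0], [0, 0, 0], [0, 0, 0], [0, 0, 0], [0, 0, 0]], gripper=[3.5, 3.5, 3.5, 3.5, 3.5, 3.5, 3.5, 3.5, 3.5, 3.5, 3.5, 3.5, 3.5, 3.5, 3.5, 3.5, 3.5, 3.5, 3.5, 3.5])

```text
time_s: 16.75
tool_pos: [0.4321, 0.3421, 0.1256]
tool_rot: [180.0, 0.0, -146.9]
force: [1.2, 0.2, -1.9]
grip_width: 0.0437
grasp_force: 45.0
```

```bash
python3 - <<'E'
from h import *
p=eyes.read_camera('scene')
q=p['pixels'][190:330,380:560]; cv2.imwrite('pics/s2.png',cv2.resize(q,None,fx=4,fy=4,interpolation=cv2.INTER_CUBIC)[:,:,::-1])
s=telemetry.get_obs(); print(s['tool_pos'],s['tool_rot'],s['time_s'])
E
```

```text
[0.43214079 0.34213899 0.12558484] [ 1.79999525e+02  7.40641247e-03 -1.46870644e+02] 16.8
```

View pics/s2.png

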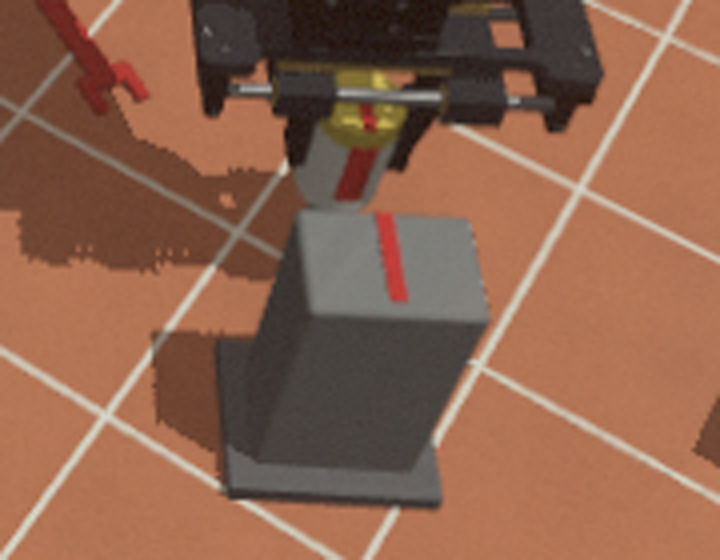

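The patch, its stripe and the reader's red line are collinear in the scene view: patch (355,175), stripe (368,115), line (395,260). The reading pose is right and was held for about 1.5 s. I'll hold a little longer, then lift and turn toward the slot angle.

drive_tool(angular=[[0, 0, 0], [0, 0, 0], [0, 0, 0], [0, 0, 0], [0, 0, 0], [0, 0, 0], [0, 0, 0], [0, 0, 0], [0, 0, 0.13], [0, 0, 0.13], [0, 0, 0.13], [0, 0, 0.13], [0, 0, 0.13], [0, 0, 0.13], [0, 0, 0.14], [0, 0, 0]], delta_pos=[[0, 0, 0], [0, 0, 0], [0, 0, 0], [0, 0, 0], [0, 0, -2.5], [0, 0, -3], [0, 0, -3], [0, 0, -2], [0, 0, 0], [0, 0, 0], [0, 0, 0], [0, 0, 0], [0, 0, 0], [0, 0, 0], [0, 0, 0], [0, 0, 0]], gripper=[3.5, 3.5, 3.5, 3.5, 3.5, 3.5, 3.5, 3.5, 3.5, 3.5, 3.5, 3.5, 3.5, 3.5, 3.5, 3.5])

```text
time_s: 18.4
tool_pos: [0.4321, 0.3421, 0.2306]
tool_rot: [180.0, 0.0, 160.4]
force: [-0.5, 0.4, -2.6]
grip_width: 0.0434
grasp_force: 45.0
```

drive_tool(angular=[[0, 0, 0], [0, 0, 0], [0, 0, 0], [0, 0, 0], [0, 0, 0], [0, 0, 0], [0, 0, 0], [0, 0, 0], [0, 0, 0], [0, 0, 0], [0, 0, 0]], delta_pos=[[-1.5, -1.2, 0], [-2.8, -2.3, 0], [-2.8, -2.3, 0], [-2.8, -2.3, 0], [-2.8, -2.3, 0], [-2.8, -2.3, 0], [-2.8, -2.3, 0], [-2.8, -2.3, 0], [-2.2, -1.5, 0], [-1, -0.75, 0], [0, 0, 0]], gripper=[3.5, 3.5, 3.5, 3.5, 3.5, 3.5, 3.5, 3.5, 3.5, 3.5, 3.5])

```text
time_s: 19.5
tool_pos: [0.596, 0.0747, 0.2303]
tool_rot: [-180.0, 0.0, 160.3]
force: [-0.1, -0.3, -1.9]
grip_width: 0.0435
grasp_force: 45.0
```

```bash
python3 - <<'E'
from h import *
np.set_printoptions(precision=4,suppress=True)
s=telemetry.get_obs(); T=rot(s['tool_rot']); print(s['tool_pos'],s['tool_rot'],s['qpos'],s['force'])
print('to hub, tool cm',100*T.T@(np.array([.5945,.0758,0])-s['tool_pos']))
p=eyes.read_camera('wrist'); save(p,'w5.png')
E
```

```text
[0.596  0.0747 0.2303] [-179.9536    0.0014  160.3405] [-25.6405  12.6765  18.6962  91.718   -4.1087  76.3083  63.9466] [-0.1079 -0.2743 -1.9388]
to hub, tool cm [ 0.1782  0.0752 23.0338]
```

View pics/w5.png

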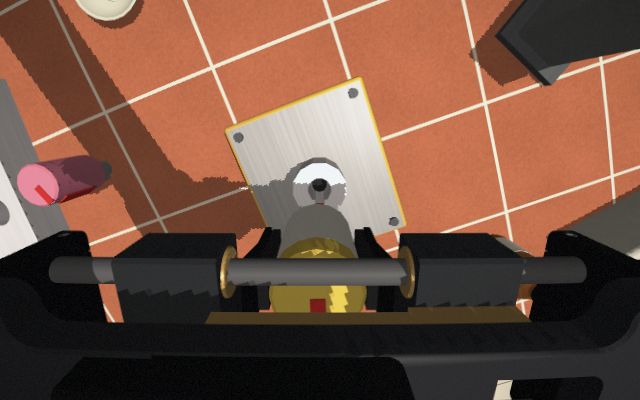

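The hub is centred near (319,188), just ahead of the held vessel, and the slot points along the tool's -x. I'll check the hub centre against this closer view.

```bash
python3 - <<'E'
from h import *
np.set_printoptions(precision=4,suppress=True)
p=eyes.read_camera('wrist'); im=p['pixels']; g=cv2.cvtColor(im,cv2.COLOR_RGB2GRAY)
print('pred hub px',proj(p,[.5945,.0758,.097]))
a=np.linspace(0,2*np.pi,12,endpoint=False); print('pred circle',proj(p,np.c_[.5945+.0275*np.cos(a),.0758+.0275*np.sin(a),0*a+.097]).T.round(0))
m=(im.min(2)>215).astype(np.uint8); n,l,st,ce=cv2.connectedComponentsWithStats(m)
for i in range(1,n):
    if st[i,4]>100 and 270<ce[i][0]<370: print(st[i],ce[i])
print(g[150:206:2,319]); print(g[184,285:355:2]); print(g[178,285:355:2])
E
```

```text
pred hub px [[317.2384 192.4129]]
pred circle [[326. 338. 345. 344. 336. 322. 308. 296. 290. 291. 299. 312.]
 [217. 210. 197. 183. 171. 165. 166. 175. 187. 201. 213. 218.]]
[ 312   83   65   73 2200] [346.6282 117.3495]
[292 165  52  22 666] [317.6471 175.0721]
[213 211 208 208 203 101  99 100 244 245 244 244 244 244 244 113  39  39
  26  25  25  40 106 108 104 104 103  93]
[105 104 105 139 156 146 152 153 145 147 155 144 102  47  44  45  48  39
  26  22 110 244 245 233 159 144 148 158 148 237 205 203 199 201 202]
[106 105 107 108 118 244 245 244 244 243 244 244 244 244 244 244 244 244
 244 245 245 244 244 245 244 244 244 243 142 204 203 202 205 203 206]
```

drive_tool(angular=[[0, 0, 0], [0, 0, 0], [0, 0, 0], [0, 0, 0], [0, 0, 0], [0, 0, 0], [0, 0, 0], [0, 0, 0]], delta_pos=[[0.1, 0.07, 2], [0, 0, 2], [0, 0, 1.5], [0, 0, 0.5], [0, 0, 0.3], [0, 0, 0.3], [0, 0, 0.3], [0, 0, 0]], gripper=[3.5, 3.5, 3.5, 3.5, 3.5, 3.5, 3.5, 3.5])

```text
time_s: 20.4
tool_pos: [0.5956, 0.0779, 0.1644]
tool_rot: [179.9, 0.1, 160.4]
force: [-2.9, 0.1, 8.0]
grip_width: 0.0431
grasp_force: 45.0
```

drive_tool(angular=[[0, 0, 0], [0, 0, 0], [0, 0, 0]], delta_pos=[[0, 0, -0.5], [0.02, 0, 0], [0, 0, 0]], gripper=[3.5, 3.5, 3.5])

```text
time_s: 20.7
tool_pos: [0.5948, 0.0775, 0.1667]
tool_rot: [180.0, 0.0, 160.4]
force: [0.5, -0.1, -2.0]
grip_width: 0.0436
grasp_force: 45.0
```

drive_tool(angular=[[0, 0, 0], [0, 0, 0], [0, 0, 0], [0, 0, 0], [0, 0, 0]], delta_pos=[[-0.06, -0.17, 0], [0, 0, 0.2], [0, 0, 0.2], [0, 0, 0.2], [0, 0, 0]], gripper=[3.5, 3.5, 3.5, 3.5, 3.5])

```text
time_s: 21.2
tool_pos: [0.5953, 0.0754, 0.1641]
tool_rot: [179.9, 0.1, 160.4]
force: [-5.6, -1.4, 15.1]
grip_width: 0.0433
grasp_force: 45.0
```

drive_tool(angular=[[0, 0, 0], [0, 0, 0]], delta_pos=[[0.13, -0.08, 0], [0, 0, 0]], gripper=[3.5, 3.5])

```text
time_s: 21.4
tool_pos: [0.5948, 0.0754, 0.1642]
tool_rot: [179.8, 0.2, 160.4]
force: [-3.5, -0.9, 13.7]
grip_width: 0.0433
grasp_force: 45.0
```

drive_tool(angular=[[0, 0, 0], [0, 0, 0], [0, 0, 0], [0, 0, 0], [0, 0, 0]], delta_pos=[[0, 0, -0.4], [0.14, -0.03, 0], [0, 0, 0.2], [0, 0, 0.2], [0, 0, 0]], gripper=[3.5, 3.5, 3.5, 3.5, 3.5])

```text
time_s: 21.9
tool_pos: [0.5912, 0.0771, 0.1596]
tool_rot: [179.9, -0.1, 160.5]
force: [-0.9, 2.5, -2.0]
grip_width: 0.0431
grasp_force: 45.0
```

It dropped into the bore with no vertical force. Now I'll lower the key into the slot.

drive_tool(angular=[[0, 0, 0], [0, 0, 0], [0, 0, 0], [0, 0, 0], [0, 0, 0]], delta_pos=[[0, 0, 0.2], [0, 0, 0.2], [0, 0, 0.2], [0, 0, 0.2], [0, 0, 0]], gripper=[3.5, 3.5, 3.5, 3.5, 3.5])

```text
time_s: 22.4
tool_pos: [0.5912, 0.0771, 0.152]
tool_rot: [179.9, -0.1, 160.5]
force: [-1.2, 5.7, -0.8]
grip_width: 0.0432
grasp_force: 45.0
```

drive_tool(angular=[[0, 0, 0], [0, 0, 0], [0, 0, 0], [0, 0, 0], [0, 0, 0], [0, 0, 0]], delta_pos=[[0, 0.06, 0.2], [0, 0, 0.2], [0, 0, 0.2], [0, 0, 0.2], [0, 0, 0.2], [0, 0, 0]], gripper=[3.5, 3.5, 3.5, 3.5, 3.5, 3.5])

```text
time_s: 23.0
tool_pos: [0.5912, 0.0773, 0.1419]
tool_rot: [180.0, -0.1, 160.5]
force: [-2.2, 4.6, -0.4]
grip_width: 0.0432
grasp_force: 45.0
```

drive_tool(angular=[[0, 0, 0], [0, 0, 0], [0, 0, 0], [0, 0, 0], [0, 0, 0], [0, 0, 0]], delta_pos=[[0, 0.05, 0.2], [0, 0, 0.2], [0, 0, 0.2], [0, 0, 0.2], [0, 0, 0.1], [0, 0, 0]], gripper=[3.5, 3.5, 3.5, 3.5, 3.5, 3.5])

```text
time_s: 23.6
tool_pos: [0.5914, 0.0773, 0.1345]
tool_rot: [180.0, -0.1, 160.5]
force: [-4.7, 4.4, 8.5]
grip_width: 0.0432
grasp_force: 45.0
```

drive_tool(angular=[[0, 0, 0], [0, 0, 0], [0, 0, 0], [0, 0, 0]], delta_pos=[[0, 0.03, 0.1], [0, 0, 0.1], [0, 0, 0.1], [0, 0, 0]], gripper=[3.5, 3.5, 3.5, 3.5], squeeze=58)

```text
time_s: 24.0
tool_pos: [0.5914, 0.0774, 0.1318]
tool_rot: [180.0, -0.1, 160.4]
force: [-6.2, 4.8, 10.0]
grip_width: 0.0433
grasp_force: 58.0
```

drive_tool(angular=[[0, 0, 0], [0, 0, 0], [0, 0, 0], [0, 0, 0]], delta_pos=[[0, 0, 0.1], [0, 0, 0.1], [0, 0, 0.1], [0, 0, 0]], gripper=[3.5, 3.5, 3.5, 3.5])

```text
time_s: 24.4
tool_pos: [0.5915, 0.0774, 0.1316]
tool_rot: [179.9, -0.1, 160.4]
force: [-12.7, 3.2, 23.2]
grip_width: 0.0433
grasp_force: 58.0
```

drive_tool(angular=[[0, 0, 0], [0, 0, 0], [0, 0, 0], [0, 0, 0], [0, 0, 0]], delta_pos=[[0.08, 0, 0], [0, 0, 0], [0, 0, 0], [0, 0, 0], [0, 0, 0]], gripper=[3.5, 3.5, 3.5, 3.5, 3.5])

```text
time_s: 24.9
tool_pos: [0.5914, 0.0774, 0.1316]
tool_rot: [179.9, -0.0, 160.4]
force: [-10.8, 2.9, 21.3]
grip_width: 0.0429
grasp_force: 58.0
```

```bash
python3 - <<'E'
from h import *
p=eyes.read_camera('scene')
q=p['pixels'][170:300,250:400]; cv2.imwrite('pics/s3.png',cv2.resize(q,None,fx=4,fy=4,interpolation=cv2.INTER_CUBIC)[:,:,::-1])
s=telemetry.get_obs(); print(s['tool_pos'],s['force'],s['grasp_force'])
E
```

```text
[0.59141586 0.07738537 0.13159387] [-9.75384299  2.63989311 21.66486419] 58.00244683865458
```

View pics/s3.png

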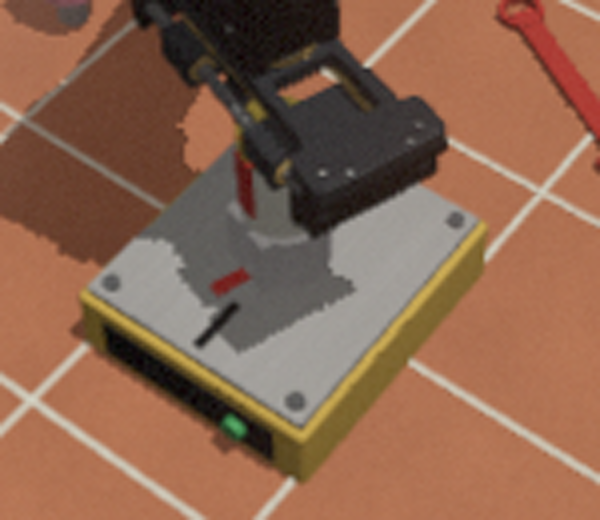

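The vessel sits directly on the hub at (265,235) with no gap. The patch at (245,185) lines up above the slot tile at (230,280). The height matches the computed home position and there's a firm stop, so I'm handing in.

```bash
python3 -c "
from cell import env
print(env.sign_off())"
```

```text
the job is handed in; nothing more can be done
None
```

I held the yellow-capped vessel's patch facing the reader window for about 2 s, though nothing reported back that the code was read. I then keyed it into the hub and pressed it fully home against a firm stop. The job was handed in at about 25 s with the vessel still gripped and held down, and the other two vessels were left alone.

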